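# Square up a batch of heat-sink blocks against the stop gauge

### The job

Pick the straightedge with the red grip up off its mat and, with its long flat side rather than your fingers, sweep the four finned heat-sink blocks together as one group up to the rubber face of the blue stop gauge. Its stop may be set anywhere, so feel for it: press the whole row square and flush against it with a steady push of about 10 N for about half a second, never more than 20 N. Then, leaving the blocks in a straight row at the gauge, stand the straightedge back on its mat, lengthways and fully on it, and let go; leave the solder reel and the tape measure alone.

Things in the scene. Friction and masses are not known exactly. Their poses are not given: they have to be found in the camera images.
- straightedge: aluminium box-section straightedge with a red grip, 0.3 kg, on its mat. Bar 152 mm along x, 30 mm along y, 24 mm tall; either long face (y = -15 or +15 mm) may push. Grip centred on top: 44 mm along x, 14 mm thick along y (pinch it across y), 29 to 72 mm above the underside; pinched about 54 mm up, fingertips stay above the blocks. Origin at the centre of its underside, z up
- mat: fixed black rubber mat on the bench, 200 mm along its x, 80 mm along its y, 2 mm thick, origin at the centre of its underside; the straightedge starts on it, lengthways along x
- gauge: blue stop gauge, fixed; origin on the bench, z up. Blue block 110 mm along x at y -84 to -40 mm, 46 mm high with its knob. In front, a sprung stop bar, 160 mm along x, 2 to 24 mm high, its black rubber face looking along +y; that face stands anywhere from y = 0 to +35 mm, set anew each time, locked, not reported. It gives 1 mm per 5 N (6 mm at most). Blocks are pushed along -y; front and sides are open
- block1: loose finned aluminium heat-sink block, one of four alike, the first counted along the gauge's +x; 20 mm square, 20 mm tall, about 40 g (sliding all four takes 0.5 to 3 N). It starts 100 to 155 mm in front of the gauge origin (gauge +y), up to 53 mm to the side, turned up to 0.35 rad from the gauge's axes. Origin at the centre of its underside
- block2: loose finned aluminium heat-sink block, one of four alike, the second counted along the gauge's +x; 20 mm square, 20 mm tall, about 40 g (sliding all four takes 0.5 to 3 N). It starts 100 to 155 mm in front of the gauge origin (gauge +y), up to 53 mm to the side, turned up to 0.35 rad from the gauge's axes. Origin at the centre of its underside
- block3: loose finned aluminium heat-sink block, one of four alike, the third counted along the gauge's +x; 20 mm square, 20 mm tall, about 40 g (sliding all four takes 0.5 to 3 N). It starts 100 to 155 mm in front of the gauge origin (gauge +y), up to 53 mm to the side, turned up to 0.35 rad from the gauge's axes. Origin at the centre of its underside
- block4: loose finned aluminium heat-sink block, one of four alike, the fourth counted along the gauge's +x; 20 mm square, 20 mm tall, about 40 g (sliding all four takes 0.5 to 3 N). It starts 100 to 155 mm in front of the gauge origin (gauge +y), up to 53 mm to the side, turned up to 0.35 rad from the gauge's axes. Origin at the centre of its underside
- solder_reel: white reel of solder wire standing on the bench as a bystander, 54 mm across, 35 mm tall, origin at the centre of its underside
- tape_green: green and yellow tape measure standing on the bench as a bystander, 54x63x27 mm, origin at the centre of its underside

How it is judged:
By the outcome, as a careful person would: the job done as asked, in the order asked, and still so for the second after the job is handed in, with the robot touching nothing.
It also fails if it takes over 64 s, if anything falls off the work surface, if the arm or the gripper's body presses on something with over 40 N, if the wrist force passes 120 N, or if a joint passes its speed limit or range.

### The arm

A 6-joint arm with a two-finger parallel gripper is mounted at the origin on a cart in front of the work surface, level with it; the furniture and walls round the work are solid. World frame = base frame: x ahead of the robot, y to its left, z up, the work surface at z = 0. Lengths are in m, angles in rad, forces in N, time in s.
With the tool pointing down it reaches from about 0.3 to 0.775 m from the base axis. Payload 14.6 kg.
Tool frame: the origin (TCP) lies midway between the tips of the shut fingers; the grasp point (between the pads) lies 19 mm behind it; z points along the fingers, y is the line along which they close (so a half turn about z gives the same grasp; the last joint's range is limited). The gripper opens to 94 mm and grips with 3 to 60 N. Pads are 16 mm wide; open, the fingers measure 119 mm over their backs; the gripper's body (75 mm by 177 mm) begins 78 mm behind the grasp point.
Start: joints at [1.199, 0.3, 1.521, -0, 1.321, -0.067], TCP at [0.165, 0.525, 0.205] pointing down, gripper open.
Joint ranges: [-3.03, 3.03], [-0.79, 2.21], [0.23, 2.52], [-1.04, 4.18], [0, 3.07], [-2.55, 2.55]. Speed limits (rad/s): [2.22, 2.22, 2.57, 3.14, 3.14, 3.14].

### API

Orientations are given as [roll, pitch, yaw] about the fixed x, y, z axes, in that order (R = Rz(yaw) Ry(pitch) Rx(roll)).
In Python, from station import * gives the robot as it stands.
- The arm moves only by the tool send_rows, never from a script. Its argument "targets" is a list of rows, each an object of numbers: "x", "y", "z": the shift along the world's x, y, z in units of 0.2 m (1.0 is 0.2 m); "spin": the turn about the world's z in units of pi/2 rad (1.0 is pi/2 rad); "claw": the finger opening in mm, from 0 to 94. A call has 1 to 20 rows; each row shifts and turns the commanded pose from where the row before left it; what a row does not reach is not made up. A row lasts 1/10 s, in which the tool goes at most 50 mm and 8.59 degrees, less where a joint would pass 70% of its speed; a pose out of reach is approached as far as the arm can. A call with a number of a shift or a turn outside -1 to 1 is refused whole. A call with a gripper value outside its range is refused whole. The fingers move at their own pace and stop on an object; "force" is the grip in N (left out, the last holds). Time passes only in rows, so rows that do not move let the fingers close. It gives the time, the measured TCP pose, the force, the opening and the grip force at its end, in the units of the state.
- get_obs(): the state, without advancing time (a new reading comes with each control period).
- camera(name): name is "side" or "top"; returns the picture (384x512x3 uint8, blue, green, red); there is no depth.
- camera_model(name): a dict with "fovy" (degrees; the focal length in pixels is half the picture's height over the tangent of half this angle, whatever the lens; pixels are square), "cx", "cy" (the principal point, pixels), "dist" ([k1, k2, p1, p2, k3] as OpenCV has them; the pictures are not rectified), "T" (4x4, takes a point from camera to world coordinates). Camera axes: x right, y down, z forward; pixel columns grow to the right and rows downward; lengths in m; the calibration is good to about 2 mm. A picture is of the moment at which its call begins. camera_model takes no time and is no camera call.
- hand_in(): hands the job in; it is judged then, once.
The state is a dict: "time_s": time; "qpos": joint angles; "joint_vel": joint speeds; "tau": joint torques, N m; "ee_pos": TCP position; "eef_rot": TCP orientation; "force": force on the tool from outside, world axes, zero at the start; "moment": the same for the moment, N m; "grip_width": finger opening in m; "grip_force": force on a finger pad.
Only numpy, scipy, OpenCV 4.12 (cv2) and the standard library are available. Lean on these libraries where they do the work, as an engineer would, in place of code of your own. Each camera call takes 0.05 s, during which the arm holds its last target. There are 200 camera calls.

## Working session

There is one attempt and no reset: what is moved stays moved. The work goes in short steps, Python scripts to look and compute and a tool call to move; the robot and the scene stay as the last step left them, time stands still between calls to the robot, and variables do not carry over. Pictures are saved under pics/ and viewed, at most 10 in all, crops included, and the job is handed in when it is done.

Besides the shell and the picture viewer there is one more tool, called after "Call:" in YAML: its name, and indented under it one key for each argument. send_rows: Moves the arm, as the interface text tells. Its arguments: {"type":"object","properties":{"targets":{"type":"array"},"force":{"type":"number"}},"required":["targets"]}

```bash
mkdir -p pics; python3 - <<'E'
from station import *
import cv2
for n in ("top","side"):
    im=camera(n); cv2.imwrite(f"pics/{n}0.png",im); m=camera_model(n); print(n,{k:(v if k!='T' else [[round(float(a),4) for a in r] for r in v]) for k,v in m.items()})
print(get_obs())
E
```

```text
top {'fovy': 57.3488223729026, 'cx': 254.18940742804006, 'cy': 191.72257346380695, 'dist': array([-0.03260419,  0.        ,  0.        ,  0.        ,  0.        ]), 'T': [[-0.0177, -0.9821, 0.1876, 0.3495], [-0.9996, 0.0218, 0.0196, -0.2406], [-0.0233, -0.1872, -0.982, 1.0838], [0.0, 0.0, 0.0, 1.0]]}
side {'fovy': 50.567032414533486, 'cx': 255.07154848539554, 'cy': 187.36794352891465, 'dist': array([-0.14887628,  0.        ,  0.        ,  0.        ,  0.        ]), 'T': [[0.9812, -0.1139, 0.1557, 0.3278], [-0.1922, -0.647, 0.7378, -1.158], [0.0167, -0.7539, -0.6568, 0.8428], [0.0, 0.0, 0.0, 1.0]]}
{'time_s': 0.1, 'qpos': array([ 1.19940897e+00,  3.00387432e-01,  1.52149962e+00,  2.41087663e-05,
        1.32071315e+00, -6.66062198e-02]), 'joint_vel': array([-0.00135712, -0.0019732 , -0.002735  ,  0.00087308, -0.00141929,
        0.00034932]), 'tau': array([ 1.80835697e-03, -5.32648551e+01, -3.53283763e+01,  7.09562330e-02,
        2.35064118e-02, -6.02958153e-05]), 'ee_pos': array([0.16496254, 0.52443651, 0.20496669]), 'eef_rot': array([-3.14058889e+00, -9.03605641e-05,  2.83680549e+00]), 'force': array([ 0.53740127,  0.33015059, -0.12181414]), 'moment': array([ 0.01957802, -0.00792975, -0.00642782]), 'grip_force': 0.0, 'grip_width': 0.09403125193419547}
```

View pics/top0.png

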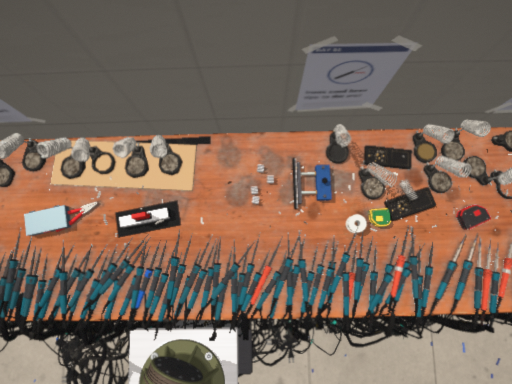

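View pics/side0.png

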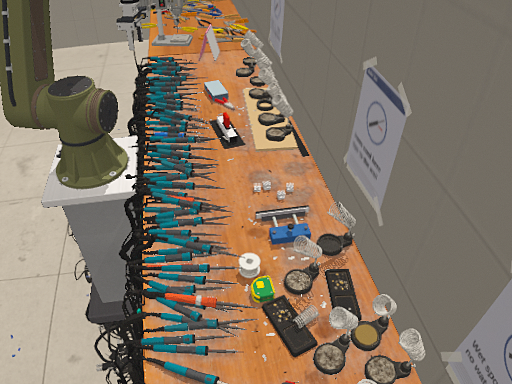

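The top view shows the mat and straightedge at about (147,217), the blocks around (257,187), the gauge bar at (297,184) with its blue block at (324,183), and the reel and tape at (357,224) and (380,217). In the side view the same things are at (228,130), (272,190), (282,213) and (290,233). Next I'll enlarge these regions.

```bash
python3 - <<'E'
import cv2,numpy as np
t=cv2.imread("pics/top0.png"); s=cv2.imread("pics/side0.png")
a=cv2.resize(t[140:240,235:345],None,fx=4,fy=4,interpolation=cv2.INTER_CUBIC)
b=cv2.resize(t[195:240,110:190],None,fx=4,fy=4,interpolation=cv2.INTER_CUBIC)
c=cv2.resize(s[170:250,240:320],None,fx=4,fy=4,interpolation=cv2.INTER_CUBIC)
d=cv2.resize(s[100:155,200:260],None,fx=4,fy=4,interpolation=cv2.INTER_CUBIC)
o=np.zeros((600,800,3),np.uint8)
o[:400,:440]=a; o[410:590,:320]=b; o[:320,450:770]=c; o[330:550,450:690]=d
cv2.imwrite("pics/z0.png",o)
E
```

```text
(no output)
```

View pics/z0.png

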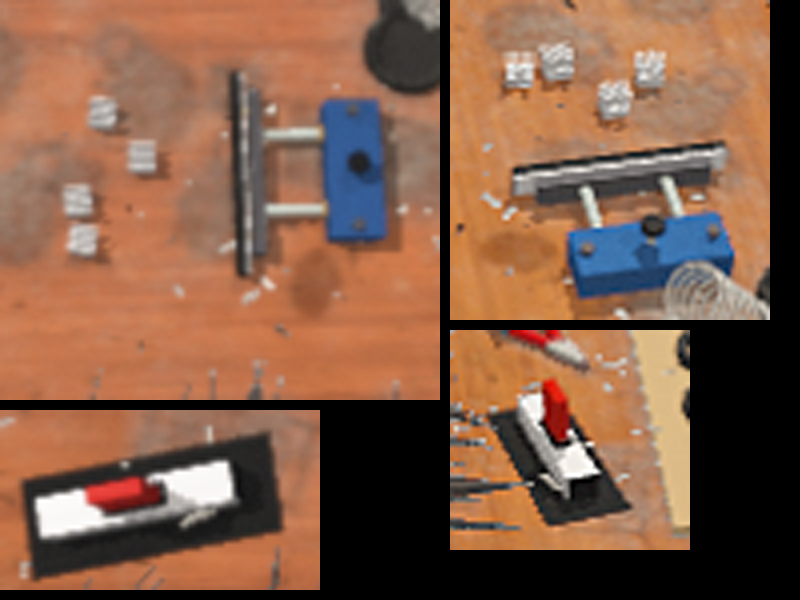

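```bash
cat > h.py <<'E'
from station import *
import cv2,numpy as np
M={n:camera_model(n) for n in("top","side")}
def K(n):
    f=192/np.tan(np.radians(M[n]["fovy"]/2)); m=M[n]; return np.array([[f,0,m["cx"]],[0,f,m["cy"]],[0,0,1.]])
def rays(n,px):
    T=np.array(M[n]["T"]); p=cv2.undistortPoints(np.array(px,float).reshape(-1,1,2),K(n),np.array(M[n]["dist"])).reshape(-1,2)
    return T[:3,3],np.c_[p,np.ones(len(p))]@T[:3,:3].T
def plane(n,px,z):
    o,d=rays(n,px); return o+d*((z-o[2])/d[:,2])[:,None]
def tri(pt,ps):
    o1,d1=rays("top",pt);o2,d2=rays("side",ps);out=[]
    for a,b in zip(d1,d2):
        s=np.linalg.lstsq(np.c_[a,-b],o2-o1,rcond=None)[0]; p,q=o1+a*s[0],o2+b*s[1]; out.append(np.r_[(p+q)/2,np.linalg.norm(p-q)])
    return np.array(out)
def blobs(im,roi,kind,amin=8):
    x0,y0,x1,y1=roi; c=im[y0:y1,x0:x1]; h=cv2.cvtColor(c,cv2.COLOR_BGR2HSV); H,S,V=[h[...,i].astype(int) for i in range(3)]
    m={"blue":(abs(H-110)<12)&(S>120),"red":((H<6)|(H>172))&(S>170)&(V>90),"white":(S<60)&(V>125),"dark":(V<60)}[kind]
    n,l,st,ce=cv2.connectedComponentsWithStats(m.astype(np.uint8))
    out=[]
    for i in range(1,n):
        if st[i,4]>=amin:
            cn=np.argwhere(l==i)[:,::-1].astype(np.float32); out.append((st[i,4],ce[i]+[x0,y0],cv2.boxPoints(cv2.minAreaRect(cn))+[x0,y0]))
    return out
E
python3 - <<'E'
from h import *
np.set_printoptions(precision=4,suppress=True)
t=cv2.imread("pics/top0.png"); s=cv2.imread("pics/side0.png")
R={"top":dict(red=(125,205,160,225),white=(112,200,175,235),blue=(310,160,335,205),dark=(110,195,190,240)),
"side":dict(red=(215,105,232,140),white=(205,105,245,150),blue=(265,215,315,250))}
for n,im in(("top",t),("side",s)):
    for k,z in (("red",.06),("white",.025),("blue",.035),("dark",.002)):
        if k in R[n]:
            for a,c,b in blobs(im,R[n][k],k,25): print(n,k,a,c.round(1),"corners@",z,plane(n,b,z)[:,:2].round(4).tolist(), "c",plane(n,[c],z)[0,:2])
bt=blobs(t,(247,158,280,210),"white"); bs=blobs(s,(250,175,297,202),"white")
for a,c,b in bt: print("top blk",a,c.round(1),plane("top",[c],.02)[0,:2])
for a,c,b in bs: print("side blk",a,c.round(1),plane("side",[c],.012)[0,:2])
# bar corners in top crop a (black face far/near end), light strip ends, back ends
f=lambda l,ox,oy:[(u/4+ox-.375,v/4+oy-.375) for u,v in l]
q=f([(234,71),(239,274),(241,71),(248,274)],235,140); print("bar top@.024",plane("top",q,.024)[:,:2])
q2=f([(513+0-450,170),(724-450,145),(516-450,192),(726-450,165)],240,170); print("bar side: upper edge@.024",plane("side",q2[:2],.024)[:,:2],"lower@.002",plane("side",q2[2:],.002)[:,:2])
# straightedge top face corners: top crop b
q=f([(35,495-410),(230,460-410),(238,498-410),(40,538-410)],110,195);print("se",plane("top",q,.024)[:,:2])
q=f([(24,482-410),(268,433-410),(283,528-410),(35,578-410)],110,195);print("mat",plane("top",q,.002)[:,:2])
q=f([(490-450,412-330),(550-450,525-330),(630-450,507-330)],200,100);print("mat side",plane("side",q,.002)[:,:2])
r=[blobs(t,R["top"]["red"],"red",25)[0][1]];r2=[blobs(s,R["side"]["red"],"red",25)[0][1]];print("grip tri",tri(r,r2))
print("bar-end tri", tri(f([(237,71),(243,274)],235,140),[q2[1],q2[0]]))
print("mat tri(far-right)",tri(f([(268,433-410),(283,528-410)],110,195),f([(630-450,507-330),(550-450,525-330)],200,100)))
E
```

```text
top red 100 [140.1 215.4] corners@ 0.06 [[0.4866, 0.146], [0.4957, 0.0959], [0.4761, 0.0913], [0.4671, 0.1411]] c [0.4811 0.1193]
top white 391 [144.4 217.6] corners@ 0.025 [[0.4825, 0.2012], [0.5097, 0.0508], [0.4686, 0.0415], [0.4416, 0.1907]] c [0.4787 0.1181]
top blue 424 [322.8 182.6] corners@ 0.035 [[0.6262, -0.4113], [0.6252, -0.4542], [0.5224, -0.4482], [0.5234, -0.406]] c [ 0.5734 -0.4294]
top dark 787 [150.7 219.8] corners@ 0.002 [[0.4966, 0.2232], [0.5319, 0.0273], [0.4596, 0.0113], [0.4246, 0.2047]] c [0.4742 0.1057]
side red 72 [226.  119.6] corners@ 0.06 [[0.4777, 0.1639], [0.4998, 0.16], [0.485, 0.0571], [0.4641, 0.0608]] c [0.4815 0.1086]
side white 178 [225.8 128.4] corners@ 0.025 [[0.4516, 0.1939], [0.5067, 0.2228], [0.5153, 0.0518], [0.4644, 0.0282]] c [0.479  0.1037]
side blue 518 [288.  233.2] corners@ 0.035 [[0.5242, -0.4215], [0.6369, -0.4217], [0.6255, -0.48], [0.5172, -0.4788]] c [ 0.5706 -0.4501]
top blk 46 [260.3 167.9] [ 0.6281 -0.2399]
top blk 52 [270.1 178.6] [ 0.5931 -0.2696]
top blk 52 [254.  189.6] [ 0.5594 -0.219 ]
top blk 48 [255.2 199.5] [ 0.5283 -0.2222]
side blk 70 [266.4 184.9] [ 0.562  -0.2193]
side blk 53 [256.8 187.3] [ 0.5302 -0.2253]
side blk 60 [289.4 187.1] [ 0.6308 -0.2419]
side blk 66 [280.7 194.7] [ 0.5954 -0.2715]
bar top@.024 [[ 0.6586 -0.3432]
 [ 0.4985 -0.3408]
 [ 0.6584 -0.3486]
 [ 0.4984 -0.3476]]
bar side: upper edge@.024 [[ 0.502  -0.3444]
 [ 0.6593 -0.3462]] lower@.002 [[ 0.5045 -0.3452]
 [ 0.6635 -0.3454]]
se [[0.4856 0.1998]
 [0.5097 0.0489]
 [0.4803 0.0419]
 [0.4524 0.1942]]
mat [[0.4989 0.2184]
 [0.5339 0.0254]
 [0.4589 0.0119]
 [0.4235 0.2055]]
mat side [[0.4292 0.2094]
 [0.4614 0.0115]
 [0.5359 0.0267]]
grip tri [[0.4827 0.1223 0.0515 0.001 ]]
bar-end tri [[ 0.6591 -0.3456  0.0234  0.0008]
 [ 0.5003 -0.344   0.0235  0.0036]]
mat tri(far-right) [[0.5347 0.0251 0.003  0.0019]
 [0.4602 0.0119 0.0016 0.0025]]
```

Call:
send_rows:
  targets:
    - {"x": 0.113,"y": -0.144,"spin": -0.05,"claw": 50}
    - {"x": 0.113,"y": -0.144,"spin": -0.05}
    - {"x": 0.113,"y": -0.144,"spin": -0.05}
    - {"x": 0.113,"y": -0.144,"spin": -0.05}
    - {"x": 0.113,"y": -0.144,"spin": -0.05}
    - {"x": 0.113,"y": -0.144,"spin": -0.05}
    - {"x": 0.113,"y": -0.144,"spin": -0.05}
    - {"x": 0.113,"y": -0.144,"spin": -0.05}
    - {"x": 0.113,"y": -0.144,"spin": -0.05}
    - {"x": 0.113,"y": -0.144,"spin": -0.05}
    - {"x": 0.113,"y": -0.144,"spin": -0.05}
    - {"x": 0.113,"y": -0.144,"spin": -0.05}
    - {"x": 0.113,"y": -0.144,"spin": -0.05}
    - {"x": 0.113,"y": -0.144,"spin": -0.05}
    - {"x": 0,"y": 0}
    - {"x": 0}

```text
schema error: expected keys x, y, z, spin, claw
```

```bash
python3 - <<'E'
from h import *
np.set_printoptions(precision=4,suppress=True)
t=cv2.imread("pics/top0.png").astype(float); s=cv2.imread("pics/side0.png").astype(float)
def edge(im,n,p0,p1,w,z,ch,lab,N=40):
    # subpixel max-gradient along the normal of segment p0-p1, fit line in world
    p0,p1=np.array(p0),np.array(p1); d=(p1-p0)/np.linalg.norm(p1-p0); nn=np.array([d[1],-d[0]])
    o=np.arange(-w,w+.01,.25); P=[]
    for a in np.linspace(.06,.94,N):
        q=(p0+a*(p1-p0)+o[:,None]*nn).astype(np.float32)
        v=cv2.remap(ch(im).astype(np.float32),q[None,:,0],q[None,:,1],cv2.INTER_CUBIC)[0]
        g=abs(np.gradient(v)); g=np.where(g>.6*g.max(),g,0); P.append(p0+a*(p1-p0)+(g@o/g.sum())*nn)
    W=plane(n,P,z)[:,:2]; vx,vy,x,y=cv2.fitLine(W.astype(np.float32),cv2.DIST_HUBER,0,.001,.001).ravel()
    res=(W-[x,y])@[-vy,vx]; print(lab,"slope angle",round(float(np.arctan2(vy,vx)),4),"mid",x,y,"rms",res.std())
f=lambda l,ox,oy:[(u/4+ox-.375,v/4+oy-.375) for u,v in l]
R=lambda im:im[...,2]; V=lambda im:im.max(2)
edge(t,"top",*f([(233,71),(238,274)],235,140),1.5,.01,R,"rubber face left")
edge(t,"top",*f([(240,71),(247,274)],235,140),1.3,.024,V,"rubber/metal")
edge(t,"top",*f([(322,101),(328,240)],235,140),2,.03,R,"blue left")
edge(t,"top",*f([(379,101),(385,240)],235,140),2,.03,R,"blue right")
edge(s,"side",*f([(513-450,170),(724-450,145)],240,170),1.5,.024,V,"bar side")
edge(s,"side",*f([(570-450,234),(732-450,215)],240,170),1.5,.035,R,"blue side")
edge(t,"top",*f([(36,496-410),(230,460-410)],110,195),1.5,.026,V,"se far")
edge(t,"top",*f([(40,538-410),(238,498-410)],110,195),1.5,.026,V,"se near")
edge(t,"top",*f([(24,482-410),(268,433-410)],110,195),1.5,.002,R,"mat far")
edge(t,"top",*f([(35,578-410),(283,528-410)],110,195),1.5,.002,R,"mat near")
o=get_obs();print(o["ee_pos"],o["eef_rot"],o["time_s"],o["force"],o["grip_width"])
E
```

```text
rubber face left slope angle -0.0128 mid 0.5683479 -0.34210983 rms 0.000636559558783249
rubber/metal slope angle -0.0035 mid 0.5764742 -0.34647334 rms 0.0003736197945496339
blue left slope angle 0.0043 mid 0.572295 -0.40732503 rms 0.0012329479382249264
blue right slope angle -0.0068 mid 0.5768176 -0.45325652 rms 0.0008302738415076641
bar side slope angle 0.002 mid 0.58110607 -0.3448886 rms 0.001188550478516208
blue side slope angle -0.013 mid 0.5815039 -0.42046514 rms 0.0016763341144249836
se far slope angle -1.3922 mid 0.4977914 0.11950265 rms 0.0005970963357662979
se near slope angle -1.3888 mid 0.4651437 0.11704507 rms 0.0008764815922220251
mat far slope angle -1.3958 mid 0.51708466 0.12828404 rms 0.0006278265773031653
mat near slope angle -1.3929 mid 0.4400454 0.10558749 rms 0.0005064178514172153
[0.165  0.5244 0.205 ] [-3.1406 -0.0001  2.8368] 0.1 [ 0.5374  0.3302 -0.1218] 0.09403125193419547
```

Call:
send_rows:
  targets:
    - {"x": 0.113,"y": -0.144,"z": 0,"spin": -0.0494,"claw": 50}
    - {"x": 0.113,"y": -0.144,"z": 0,"spin": -0.0494,"claw": 50}
    - {"x": 0.113,"y": -0.144,"z": 0,"spin": -0.0494,"claw": 50}
    - {"x": 0.113,"y": -0.144,"z": 0,"spin": -0.0494,"claw": 50}
    - {"x": 0.113,"y": -0.144,"z": 0,"spin": -0.0494,"claw": 50}
    - {"x": 0.113,"y": -0.144,"z": 0,"spin": -0.0494,"claw": 50}
    - {"x": 0.113,"y": -0.144,"z": 0,"spin": -0.0494,"claw": 50}
    - {"x": 0.113,"y": -0.144,"z": 0,"spin": -0.0494,"claw": 50}
    - {"x": 0.113,"y": -0.144,"z": 0,"spin": -0.0494,"claw": 50}
    - {"x": 0.113,"y": -0.144,"z": 0,"spin": -0.0494,"claw": 50}
    - {"x": 0.113,"y": -0.144,"z": 0,"spin": -0.0494,"claw": 50}
    - {"x": 0.113,"y": -0.144,"z": 0,"spin": -0.0494,"claw": 50}
    - {"x": 0.113,"y": -0.144,"z": 0,"spin": -0.0494,"claw": 50}
    - {"x": 0.113,"y": -0.144,"z": 0,"spin": -0.0494,"claw": 50}
    - {"x": 0,"y": 0,"z": 0,"spin": 0,"claw": 50}
    - {"x": 0,"y": 0,"z": 0,"spin": 0,"claw": 50}

```text
time_s: 1.7
ee_pos: [0.4814, 0.1211, 0.205]
eef_rot: [-3.141, -0.0, 1.75]
force: [-0.3, -0.5, -0.7]
grip_width: 0.0499
grip_force: 0.0
```

Call:
send_rows:
  targets:
    - {"x": 0,"y": 0,"z": -0.15,"spin": 0,"claw": 50}
    - {"x": 0,"y": 0,"z": -0.15,"spin": 0,"claw": 50}
    - {"x": 0,"y": 0,"z": -0.15,"spin": 0,"claw": 50}
    - {"x": 0,"y": 0,"z": -0.14,"spin": 0,"claw": 50}
    - {"x": 0,"y": 0,"z": -0.1,"spin": 0,"claw": 50}
    - {"x": 0,"y": 0,"z": -0.08,"spin": 0,"claw": 50}
    - {"x": 0,"y": 0,"z": -0.05,"spin": 0,"claw": 50}
    - {"x": 0,"y": 0,"z": -0.02,"spin": 0,"claw": 50}
    - {"x": 0,"y": 0,"z": 0,"spin": 0,"claw": 50}
    - {"x": 0,"y": 0,"z": 0,"spin": 0,"claw": 50}

```text
time_s: 2.7
ee_pos: [0.4818, 0.1217, 0.0382]
eef_rot: [3.141, -0.0, 1.751]
force: [-1.0, -0.3, -0.4]
grip_width: 0.0499
grip_force: 0.0
```

```bash
python3 - <<'E'
from h import *
t=camera("top"); s=camera("side")
o=np.zeros((480,800,3),np.uint8)
o[:360,:400]=cv2.resize(t[180:240,110:177][:, :],(400,360),interpolation=cv2.INTER_CUBIC)
o[:480,400:]=cv2.resize(s[100:160,205:255],(400,480),interpolation=cv2.INTER_CUBIC)
cv2.imwrite("pics/g1.png",o); print(get_obs()["force"],get_obs()["ee_pos"])
E
```

```text
[-0.1414441  -0.17442702  0.38502848] [0.48181639 0.12157226 0.0381428 ]
```

View pics/g1.png

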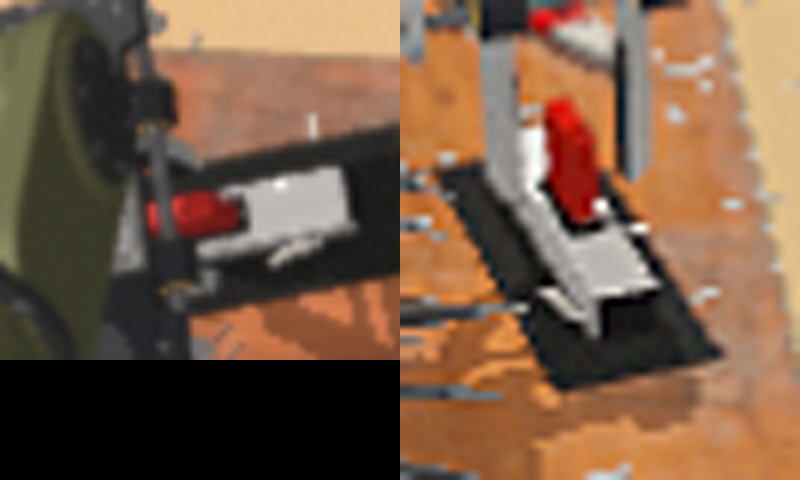

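The fingers straddle the red grip: they are at (500,150) and (630,100) in the side crop, with the grip at (573,160) between them. Now I'll close and lift slightly.

Call:
send_rows:
  targets:
    - {"x": 0,"y": 0,"z": 0,"spin": 0,"claw": 10}
    - {"x": 0,"y": 0,"z": 0,"spin": 0,"claw": 5}
    - {"x": 0,"y": 0,"z": 0,"spin": 0,"claw": 5}
    - {"x": 0,"y": 0,"z": 0,"spin": 0,"claw": 5}
    - {"x": 0,"y": 0,"z": 0,"spin": 0,"claw": 5}
    - {"x": 0,"y": 0,"z": 0,"spin": 0,"claw": 5}
    - {"x": 0,"y": 0,"z": 0,"spin": 0,"claw": 5}
    - {"x": 0,"y": 0,"z": 0,"spin": 0,"claw": 5}
  force: 60

```text
time_s: 3.6
ee_pos: [0.4814, 0.1214, 0.0374]
eef_rot: [-3.141, 0.0, 1.75]
force: [-0.3, -0.3, -1.9]
grip_width: 0.0135
grip_force: 60.0
```

Call:
send_rows:
  targets:
    - {"x": 0,"y": 0,"z": 0.05,"spin": 0,"claw": 5}
    - {"x": 0,"y": 0,"z": 0.1,"spin": 0,"claw": 5}
    - {"x": 0,"y": 0,"z": 0.15,"spin": 0,"claw": 5}
    - {"x": 0,"y": 0,"z": 0.1,"spin": 0,"claw": 5}

```text
time_s: 4.0
ee_pos: [0.4817, 0.1215, 0.1197]
eef_rot: [3.14, -0.0, 1.751]
force: [1.2, -0.4, -3.3]
grip_width: 0.0136
grip_force: 60.0
```

Call:
send_rows:
  targets:
    - {"x": 0.0244,"y": -0.0716,"z": 0,"spin": -0.0559,"claw": 5}
    - {"x": 0.0244,"y": -0.0716,"z": 0,"spin": -0.0559,"claw": 5}
    - {"x": 0.0244,"y": -0.0716,"z": 0,"spin": -0.0559,"claw": 5}
    - {"x": 0.0244,"y": -0.0716,"z": 0,"spin": -0.0559,"claw": 5}
    - {"x": 0.0244,"y": -0.0716,"z": 0,"spin": -0.0559,"claw": 5}
    - {"x": 0.0244,"y": -0.0716,"z": 0,"spin": -0.0559,"claw": 5}
    - {"x": 0.0244,"y": -0.0716,"z": 0,"spin": -0.0559,"claw": 5}
    - {"x": 0.0244,"y": -0.0716,"z": 0,"spin": -0.0559,"claw": 5}
    - {"x": 0.0244,"y": -0.0716,"z": 0,"spin": -0.0559,"claw": 5}
    - {"x": 0.0244,"y": -0.0716,"z": 0,"spin": -0.0559,"claw": 5}
    - {"x": 0.0244,"y": -0.0716,"z": 0,"spin": -0.0559,"claw": 5}
    - {"x": 0.0244,"y": -0.0716,"z": 0,"spin": -0.0559,"claw": 5}
    - {"x": 0.0244,"y": -0.0716,"z": 0,"spin": -0.0559,"claw": 5}
    - {"x": 0.0244,"y": -0.0716,"z": 0,"spin": -0.0559,"claw": 5}
    - {"x": 0.0244,"y": -0.0716,"z": 0,"spin": -0.0559,"claw": 5}
    - {"x": 0.0244,"y": -0.0716,"z": 0,"spin": -0.0559,"claw": 5}
    - {"x": 0.0244,"y": -0.0716,"z": 0,"spin": -0.0559,"claw": 5}
    - {"x": 0.0244,"y": -0.0716,"z": 0,"spin": -0.0559,"claw": 5}
    - {"x": 0.0244,"y": -0.0716,"z": 0,"spin": -0.0559,"claw": 5}
    - {"x": 0.0244,"y": -0.0716,"z": 0,"spin": -0.0559,"claw": 5}

```text
time_s: 6.0
ee_pos: [0.5791, -0.1655, 0.1179]
eef_rot: [-3.141, 0.0, -0.009]
force: [0.4, -0.2, -2.8]
grip_width: 0.0134
grip_force: 60.0
```

Call:
send_rows:
  targets:
    - {"x": 0,"y": 0,"z": 0,"spin": 0,"claw": 5}
    - {"x": 0,"y": 0,"z": 0,"spin": 0,"claw": 5}
    - {"x": 0,"y": 0,"z": 0,"spin": 0,"claw": 5}

```text
time_s: 6.3
ee_pos: [0.5788, -0.1643, 0.1176]
eef_rot: [-3.141, 0.0, -0.004]
force: [0.7, 0.2, -2.7]
grip_width: 0.0136
grip_force: 60.0
```

```bash
python3 - <<'E'
from h import *
t=camera("top"); s=camera("side"); cv2.imwrite("pics/t2.png",t); cv2.imwrite("pics/s2.png",s)
o=np.zeros((480,800,3),np.uint8)
o[:400,:400]=cv2.resize(t[130:230,215:315],(400,400),interpolation=cv2.INTER_CUBIC)
o[:400,400:]=cv2.resize(s[130:230,220:320],(400,400),interpolation=cv2.INTER_CUBIC)
cv2.imwrite("pics/g2.png",o); q=get_obs();print(q["force"],q["moment"],q["ee_pos"],q["eef_rot"])
E
```

```text
[ 0.17034991 -0.40827628 -2.14011844] [-0.0408693   0.15258444  0.02728702] [ 0.57895371 -0.16434506  0.11762293] [-3.14151139e+00  5.52146222e-05 -4.03887079e-03]
```

View pics/g2.png

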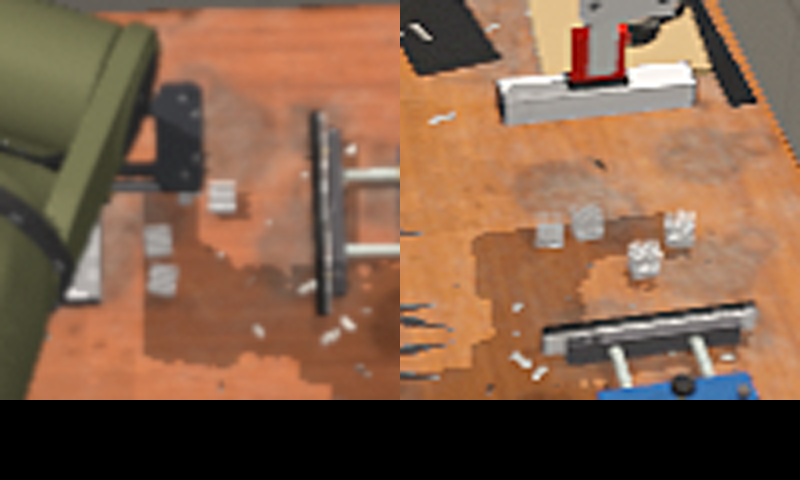

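The bar hangs level at crop (600,100), ahead of the four blocks and parallel to the gauge. I'll lower it to about 2 mm above the bench.

Call:
send_rows:
  targets:
    - {"x": 0,"y": 0,"z": -0.1,"spin": 0,"claw": 5}
    - {"x": 0,"y": 0,"z": -0.1,"spin": 0,"claw": 5}
    - {"x": 0,"y": 0,"z": -0.1,"spin": 0,"claw": 5}
    - {"x": 0,"y": 0,"z": -0.07,"spin": 0,"claw": 5}
    - {"x": 0,"y": 0,"z": -0.03,"spin": 0,"claw": 5}
    - {"x": 0,"y": 0,"z": 0,"spin": 0,"claw": 5}
    - {"x": 0,"y": 0,"z": 0,"spin": 0,"claw": 5}
    - {"x": 0,"y": 0,"z": 0,"spin": 0,"claw": 5}

```text
time_s: 7.2
ee_pos: [0.5795, -0.1651, 0.0384]
eef_rot: [3.141, -0.001, -0.006]
force: [0.6, -0.2, -2.6]
grip_width: 0.0136
grip_force: 60.0
```

```bash
python3 - <<'E'
from h import *
s=camera("side"); cv2.imwrite("pics/s3.png",s)
o=cv2.resize(s[150:230,230:330],(800,640),interpolation=cv2.INTER_CUBIC)[:600]
cv2.imwrite("pics/g3.png",o); q=get_obs();print(q["force"],q["moment"],q["ee_pos"],q["eef_rot"])
E
```

```text
[ 0.06399194 -1.57743287 -3.62332827] [-0.01556763  0.15201327 -0.02048996] [ 0.57947188 -0.16510086  0.038323  ] [ 3.14114955e+00 -1.29690459e-03 -5.66935687e-03]
```

View pics/g3.png

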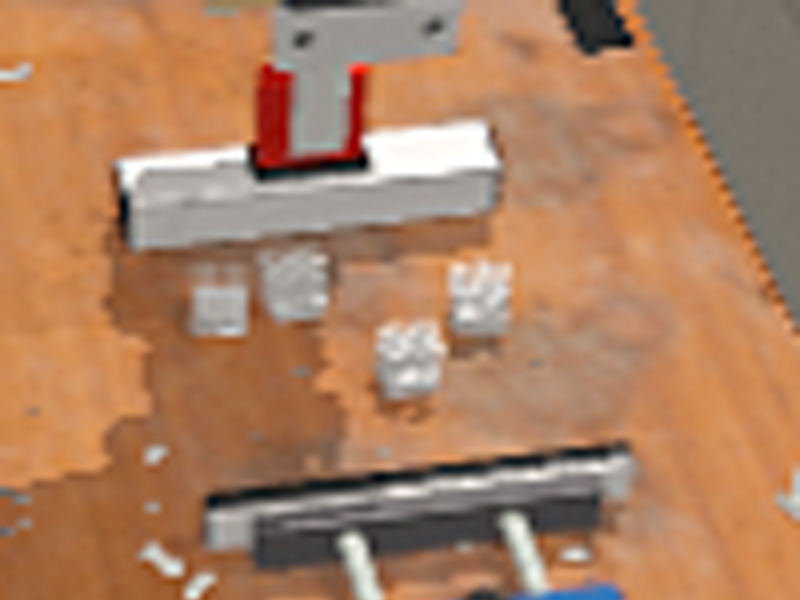

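The bar is just above the bench, its lower edge running (130,248)–(497,210). The blocks lie between it and the gauge bar, whose top edge runs (207,497)–(630,443). I'll check its alignment with the gauge.

```bash
python3 - <<'E'
from h import *
np.set_printoptions(precision=4,suppress=True)
s=cv2.imread("pics/s3.png").astype(np.float32)
f=lambda l:[(u/8+230-.44,v/8+150-.44) for u,v in l]
def fit(l,z,w=1.5,sgn=0):
    p0,p1=map(np.array,f(l)); d=(p1-p0)/np.linalg.norm(p1-p0); nn=np.array([-d[1],d[0]]); o=np.arange(-w,w+.01,.2);P=[]
    for a in np.linspace(.08,.92,50):
        q=(p0+a*(p1-p0)+o[:,None]*nn).astype(np.float32); v=cv2.remap(s,q[None,:,0],q[None,:,1],cv2.INTER_CUBIC)[0].min(1) # blue-ish/saturation
        g=np.clip(sgn*np.gradient(v),0,None); P.append(p0+a*(p1-p0)+(g**2@o/(g**2).sum())*nn)
    W=plane("side",P,z)[:,:2]; vx,vy,x,y=cv2.fitLine(W.astype(np.float32),cv2.DIST_HUBER,0,.001,.001).ravel(); print(z,np.arctan2(vy,vx),x,y)
fit([(130,248),(497,210)],.003,1.5,-1)
fit([(207,500),(630,446)],.024,1.,-1)
fit([(207,505),(630,450)],.024,1.,1)
print(plane("side",f([(130,248),(497,210)]),.003)[:,:2], plane("side",f([(118,162),(490,125)]),.027)[:,:2])
E
```

```text
0.003 -0.0032936274 0.5792536 -0.17874587
0.024 -0.00067480496 0.56283784 -0.34135166
0.024 0.004642527 0.57980597 -0.34818837
[[ 0.5041 -0.1768]
 [ 0.6557 -0.1789]] [[ 0.5037 -0.1512]
 [ 0.6577 -0.1533]]
```

Call:
send_rows:
  targets:
    - {"x": 0,"y": -0.01,"z": 0,"spin": 0,"claw": 5}
    - {"x": 0,"y": -0.02,"z": 0,"spin": 0,"claw": 5}
    - {"x": 0,"y": -0.02,"z": 0,"spin": 0,"claw": 5}
    - {"x": 0,"y": -0.02,"z": 0,"spin": 0,"claw": 5}
    - {"x": 0,"y": -0.02,"z": 0,"spin": 0,"claw": 5}
    - {"x": 0,"y": -0.02,"z": 0,"spin": 0,"claw": 5}
    - {"x": 0,"y": -0.02,"z": 0,"spin": 0,"claw": 5}
    - {"x": 0,"y": -0.02,"z": 0,"spin": 0,"claw": 5}
    - {"x": 0,"y": -0.02,"z": 0,"spin": 0,"claw": 5}
    - {"x": 0,"y": -0.02,"z": 0,"spin": 0,"claw": 5}
    - {"x": 0,"y": -0.02,"z": 0,"spin": 0,"claw": 5}
    - {"x": 0,"y": -0.02,"z": 0,"spin": 0,"claw": 5}
    - {"x": 0,"y": -0.02,"z": 0,"spin": 0,"claw": 5}
    - {"x": 0,"y": -0.02,"z": 0,"spin": 0,"claw": 5}
    - {"x": 0,"y": -0.02,"z": 0,"spin": 0,"claw": 5}
    - {"x": 0,"y": -0.02,"z": 0,"spin": 0,"claw": 5}
    - {"x": 0,"y": -0.02,"z": 0,"spin": 0,"claw": 5}
    - {"x": 0,"y": -0.02,"z": 0,"spin": 0,"claw": 5}
    - {"x": 0,"y": -0.02,"z": 0,"spin": 0,"claw": 5}
    - {"x": 0,"y": -0.02,"z": 0,"spin": 0,"claw": 5}

```text
time_s: 9.25
ee_pos: [0.5791, -0.2433, 0.0374]
eef_rot: [3.142, -0.0, -0.006]
force: [0.2, 0.9, -2.7]
grip_width: 0.0135
grip_force: 60.0
```

Call:
send_rows:
  targets:
    - {"x": 0,"y": -0.02,"z": 0,"spin": 0,"claw": 5}
    - {"x": 0,"y": -0.02,"z": 0,"spin": 0,"claw": 5}
    - {"x": 0,"y": -0.02,"z": 0,"spin": 0,"claw": 5}
    - {"x": 0,"y": -0.02,"z": 0,"spin": 0,"claw": 5}
    - {"x": 0,"y": -0.02,"z": 0,"spin": 0,"claw": 5}
    - {"x": 0,"y": -0.02,"z": 0,"spin": 0,"claw": 5}
    - {"x": 0,"y": -0.02,"z": 0,"spin": 0,"claw": 5}
    - {"x": 0,"y": -0.02,"z": 0,"spin": 0,"claw": 5}
    - {"x": 0,"y": -0.02,"z": 0,"spin": 0,"claw": 5}
    - {"x": 0,"y": -0.02,"z": 0,"spin": 0,"claw": 5}
    - {"x": 0,"y": -0.02,"z": 0,"spin": 0,"claw": 5}
    - {"x": 0,"y": -0.02,"z": 0,"spin": 0,"claw": 5}

```text
time_s: 10.45
ee_pos: [0.5791, -0.2913, 0.0375]
eef_rot: [-3.142, -0.0, -0.006]
force: [0.1, 1.6, -3.5]
grip_width: 0.0138
grip_force: 60.0
```

```bash
python3 - <<'E'
from h import *
s=camera("side"); cv2.imwrite("pics/s4.png",s)
o=cv2.resize(s[170:240,240:330],(720,560),interpolation=cv2.INTER_CUBIC)
cv2.imwrite("pics/g4.png",o); q=get_obs();print(q["time_s"],q["force"],q["moment"],q["ee_pos"],q["eef_rot"])
E
```

```text
10.5 [-0.14829881 -0.85896316 -3.90107932] [-0.03409629  0.16222632  0.03928047] [ 0.57898236 -0.29187413  0.0374317 ] [ 3.14133979e+00 -6.31649739e-05 -6.03278743e-03]
```

View pics/g4.png

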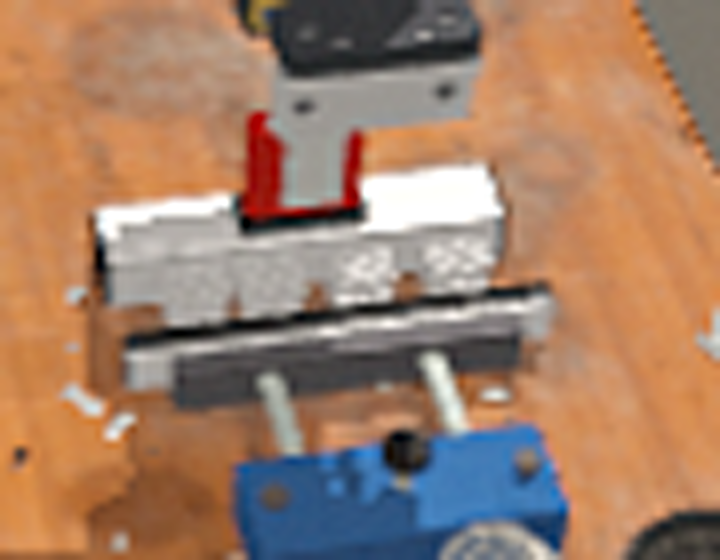

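All four blocks, at (197,285), (270,280), (360,270) and (455,258), lie in a row against the bar, about 15 mm short of the gauge. I'll creep in and watch the force.

Call:
send_rows:
  targets:
    - {"x": 0,"y": -0.005,"z": 0,"spin": 0,"claw": 5}
    - {"x": 0,"y": -0.005,"z": 0,"spin": 0,"claw": 5}
    - {"x": 0,"y": -0.005,"z": 0,"spin": 0,"claw": 5}
    - {"x": 0,"y": -0.005,"z": 0,"spin": 0,"claw": 5}
    - {"x": 0,"y": -0.005,"z": 0,"spin": 0,"claw": 5}
    - {"x": 0,"y": -0.005,"z": 0,"spin": 0,"claw": 5}
    - {"x": 0,"y": -0.005,"z": 0,"spin": 0,"claw": 5}
    - {"x": 0,"y": -0.005,"z": 0,"spin": 0,"claw": 5}
    - {"x": 0,"y": -0.005,"z": 0,"spin": 0,"claw": 5}
    - {"x": 0,"y": -0.005,"z": 0,"spin": 0,"claw": 5}

```text
time_s: 11.5
ee_pos: [0.579, -0.301, 0.0374]
eef_rot: [3.142, 0.0, -0.006]
force: [-0.9, 1.1, -2.0]
grip_width: 0.0134
grip_force: 60.0
```

Call:
send_rows:
  targets:
    - {"x": 0,"y": -0.005,"z": 0,"spin": 0,"claw": 5}
    - {"x": 0,"y": -0.005,"z": 0,"spin": 0,"claw": 5}

```text
time_s: 11.7
ee_pos: [0.579, -0.3031, 0.0375]
eef_rot: [3.142, -0.0, -0.006]
force: [0.6, 1.3, -2.6]
grip_width: 0.0141
grip_force: 60.0
```

Call:
send_rows:
  targets:
    - {"x": 0,"y": -0.005,"z": 0,"spin": 0,"claw": 5}
    - {"x": 0,"y": 0,"z": 0,"spin": 0,"claw": 5}

```text
time_s: 11.9
ee_pos: [0.579, -0.3042, 0.0374]
eef_rot: [3.141, -0.0, -0.006]
force: [-0.5, 0.3, -2.4]
grip_width: 0.0139
grip_force: 60.0
```

Call:
send_rows:
  targets:
    - {"x": 0,"y": -0.005,"z": 0,"spin": 0,"claw": 5}
    - {"x": 0,"y": -0.005,"z": 0,"spin": 0,"claw": 5}

```text
time_s: 12.1
ee_pos: [0.579, -0.3057, 0.0375]
eef_rot: [-3.141, 0.0, -0.006]
force: [-1.5, 4.6, -1.2]
grip_width: 0.0135
grip_force: 60.0
```

Call:
send_rows:
  targets:
    - {"x": 0,"y": -0.005,"z": 0,"spin": 0,"claw": 5}
    - {"x": 0,"y": 0,"z": 0,"spin": 0,"claw": 5}

```text
time_s: 12.3
ee_pos: [0.579, -0.3063, 0.0375]
eef_rot: [-3.14, 0.0, -0.005]
force: [-1.4, 5.4, -0.1]
grip_width: 0.0136
grip_force: 60.0
```

Call:
send_rows:
  targets:
    - {"x": 0,"y": -0.005,"z": 0,"spin": 0,"claw": 5}
    - {"x": 0,"y": 0,"z": 0,"spin": 0,"claw": 5}

```text
time_s: 12.5
ee_pos: [0.579, -0.3069, 0.0375]
eef_rot: [-3.14, 0.001, -0.005]
force: [-2.3, 8.2, 0.3]
grip_width: 0.0138
grip_force: 60.0
```

Call:
send_rows:
  targets:
    - {"x": 0,"y": -0.004,"z": 0,"spin": 0,"claw": 5}
    - {"x": 0,"y": 0,"z": 0,"spin": 0,"claw": 5}
    - {"x": 0,"y": 0,"z": 0,"spin": 0,"claw": 5}

```text
time_s: 12.8
ee_pos: [0.579, -0.3072, 0.0374]
eef_rot: [-3.139, 0.001, -0.005]
force: [-3.0, 10.8, 1.6]
grip_width: 0.0137
grip_force: 60.0
```

```bash
python3 - <<'E'
from h import *
s=camera("side"); cv2.imwrite("pics/s5.png",s)
o=cv2.resize(s[180:240,245:325],(800,600),interpolation=cv2.INTER_CUBIC)
cv2.imwrite("pics/g5.png",o); q=get_obs();print(q["time_s"],q["force"],q["moment"],q["ee_pos"],q["eef_rot"])
E
```

```text
12.85 [-2.27356712 10.82977722  1.9333052 ] [2.332513   0.52171882 0.1378242 ] [ 0.57902161 -0.30722981  0.0374538 ] [-3.13902102e+00  9.98967001e-04 -5.10931302e-03]
```

View pics/g5.png

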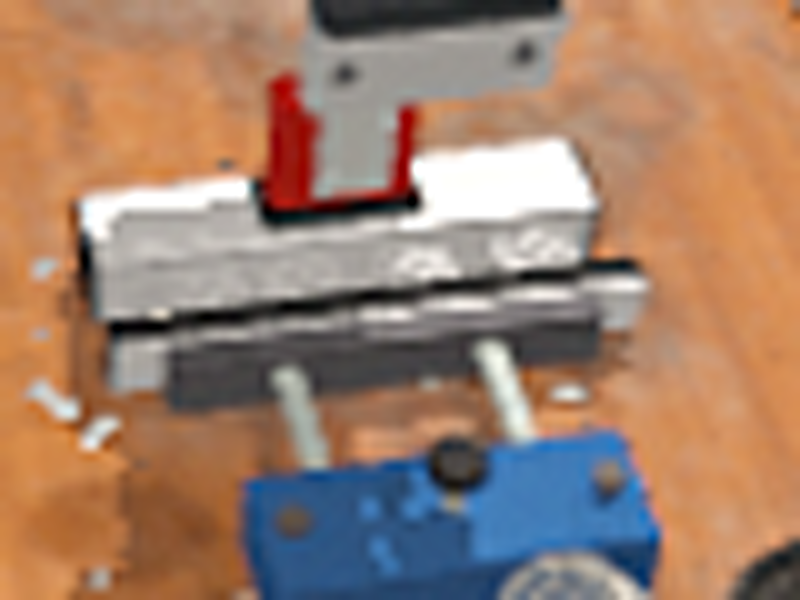

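The row is pressed against the rubber face; the bar's front is at (340,285) and the gauge bar at (370,300), with 10.8 N and little yaw moment. I'll hold it there.

Call:
send_rows:
  targets:
    - {"x": 0,"y": 0,"z": 0,"spin": 0,"claw": 5}
    - {"x": 0,"y": 0,"z": 0,"spin": 0,"claw": 5}
    - {"x": 0,"y": 0,"z": 0,"spin": 0,"claw": 5}
    - {"x": 0,"y": 0,"z": 0,"spin": 0,"claw": 5}
    - {"x": 0,"y": 0,"z": 0,"spin": 0,"claw": 5}

```text
time_s: 13.35
ee_pos: [0.5791, -0.3072, 0.0375]
eef_rot: [-3.139, 0.001, -0.005]
force: [-2.9, 12.2, 2.4]
grip_width: 0.0136
grip_force: 60.0
```

Call:
send_rows:
  targets:
    - {"x": 0,"y": 0.005,"z": 0,"spin": 0,"claw": 5}
    - {"x": 0,"y": 0.005,"z": 0,"spin": 0,"claw": 5}
    - {"x": 0,"y": 0.005,"z": 0,"spin": 0,"claw": 5}
    - {"x": 0,"y": 0.005,"z": 0,"spin": 0,"claw": 5}
    - {"x": 0,"y": 0.005,"z": 0,"spin": 0,"claw": 5}
    - {"x": 0,"y": 0.01,"z": 0,"spin": 0,"claw": 5}
    - {"x": 0,"y": 0.02,"z": 0,"spin": 0,"claw": 5}
    - {"x": 0,"y": 0.04,"z": 0,"spin": 0,"claw": 5}
    - {"x": 0,"y": 0.06,"z": 0,"spin": 0,"claw": 5}
    - {"x": 0,"y": 0.1,"z": 0,"spin": 0,"claw": 5}
    - {"x": 0,"y": 0.1,"z": 0,"spin": 0,"claw": 5}
    - {"x": 0,"y": 0,"z": 0,"spin": 0,"claw": 5}

```text
time_s: 14.55
ee_pos: [0.5792, -0.2343, 0.0375]
eef_rot: [-3.141, 0.0, -0.003]
force: [-0.4, -0.3, -2.9]
grip_width: 0.0135
grip_force: 60.0
```

```bash
python3 - <<'E'
from h import *
s=camera("side"); t=camera("top"); cv2.imwrite("pics/s6.png",s)
o=np.zeros((560,800,3),np.uint8)
o[:,:480]=cv2.resize(s[165:235,250:310],(480,560),interpolation=cv2.INTER_CUBIC)
o[:480,480:]=cv2.resize(t[150:210,275:315],(320,480),interpolation=cv2.INTER_CUBIC)
cv2.imwrite("pics/g6.png",o); q=get_obs();print(q["time_s"],q["force"],q["moment"],q["ee_pos"],q["eef_rot"])
E
```

```text
14.65 [ 0.01992933  0.56020088 -3.35706463] [-0.05336668  0.12780135  0.00841851] [ 0.57931418 -0.23661712  0.03769204] [ 3.14142790e+00 -2.10675562e-04 -4.20543334e-03]
```

View pics/g6.png

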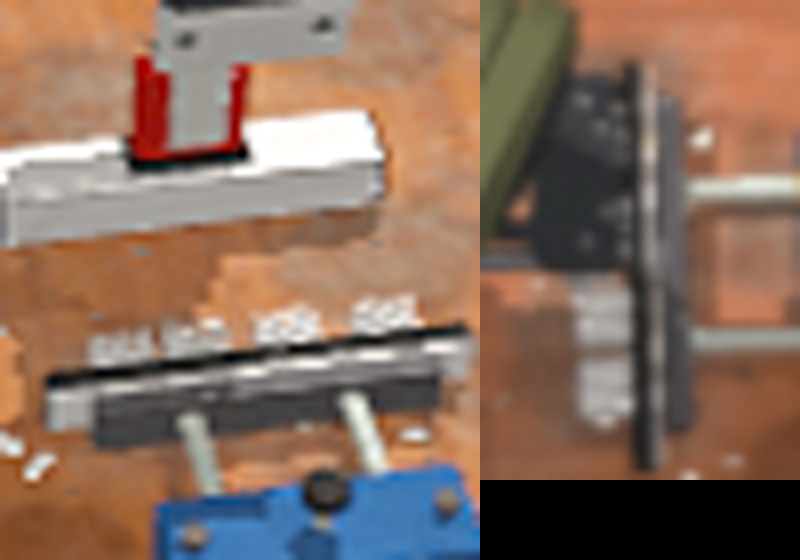

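The four blocks stand in a straight, flush row along the rubber face (side crop (120,348) to (388,312)). Now I'll lift and take the straightedge back to the mat.

Call:
send_rows:
  targets:
    - {"x": 0,"y": 0.05,"z": 0.05,"spin": 0,"claw": 5}
    - {"x": 0,"y": 0,"z": 0.1,"spin": 0,"claw": 5}
    - {"x": 0,"y": 0,"z": 0.15,"spin": 0,"claw": 5}
    - {"x": 0,"y": 0,"z": 0.1,"spin": 0,"claw": 5}

```text
time_s: 15.05
ee_pos: [0.5795, -0.2277, 0.1202]
eef_rot: [3.141, -0.002, -0.006]
force: [-1.1, -0.5, -2.4]
grip_width: 0.0138
grip_force: 60.0
```

Call:
send_rows:
  targets:
    - {"x": -0.0248,"y": 0.086,"z": 0,"spin": 0.0559,"claw": 5}
    - {"x": -0.0248,"y": 0.086,"z": 0,"spin": 0.0559,"claw": 5}
    - {"x": -0.0248,"y": 0.086,"z": 0,"spin": 0.0559,"claw": 5}
    - {"x": -0.0248,"y": 0.086,"z": 0,"spin": 0.0559,"claw": 5}
    - {"x": -0.0248,"y": 0.086,"z": 0,"spin": 0.0559,"claw": 5}
    - {"x": -0.0248,"y": 0.086,"z": 0,"spin": 0.0559,"claw": 5}
    - {"x": -0.0248,"y": 0.086,"z": 0,"spin": 0.0559,"claw": 5}
    - {"x": -0.0248,"y": 0.086,"z": 0,"spin": 0.0559,"claw": 5}
    - {"x": -0.0248,"y": 0.086,"z": 0,"spin": 0.0559,"claw": 5}
    - {"x": -0.0248,"y": 0.086,"z": 0,"spin": 0.0559,"claw": 5}
    - {"x": -0.0248,"y": 0.086,"z": 0,"spin": 0.0559,"claw": 5}
    - {"x": -0.0248,"y": 0.086,"z": 0,"spin": 0.0559,"claw": 5}
    - {"x": -0.0248,"y": 0.086,"z": 0,"spin": 0.0559,"claw": 5}
    - {"x": -0.0248,"y": 0.086,"z": 0,"spin": 0.0559,"claw": 5}
    - {"x": -0.0248,"y": 0.086,"z": 0,"spin": 0.0559,"claw": 5}
    - {"x": -0.0248,"y": 0.086,"z": 0,"spin": 0.0559,"claw": 5}
    - {"x": -0.0248,"y": 0.086,"z": 0,"spin": 0.0559,"claw": 5}
    - {"x": -0.0248,"y": 0.086,"z": 0,"spin": 0.0559,"claw": 5}
    - {"x": -0.0248,"y": 0.086,"z": 0,"spin": 0.0559,"claw": 5}
    - {"x": -0.0248,"y": 0.086,"z": 0,"spin": 0.0559,"claw": 5}

```text
time_s: 17.05
ee_pos: [0.4796, 0.1171, 0.1183]
eef_rot: [3.141, -0.0, 1.754]
force: [-0.1, -0.0, -2.8]
grip_width: 0.0138
grip_force: 60.0
```

Call:
send_rows:
  targets:
    - {"x": 0,"y": 0,"z": 0,"spin": 0,"claw": 5}
    - {"x": 0,"y": 0,"z": 0,"spin": 0,"claw": 5}
    - {"x": 0,"y": 0,"z": 0,"spin": 0,"claw": 5}

```text
time_s: 17.35
ee_pos: [0.4801, 0.1157, 0.1177]
eef_rot: [3.141, 0.0, 1.748]
force: [0.0, -0.2, -2.8]
grip_width: 0.0136
grip_force: 60.0
```

Good. Lower to z ≈ 0.038, then slower.

Call:
send_rows:
  targets:
    - {"x": 0,"y": 0,"z": -0.1,"spin": 0,"claw": 5}
    - {"x": 0,"y": 0,"z": -0.1,"spin": 0,"claw": 5}
    - {"x": 0,"y": 0,"z": -0.1,"spin": 0,"claw": 5}
    - {"x": 0,"y": 0,"z": -0.06,"spin": 0,"claw": 5}
    - {"x": 0,"y": 0,"z": -0.03,"spin": 0,"claw": 5}
    - {"x": 0,"y": 0,"z": -0.008,"spin": 0,"claw": 5}
    - {"x": 0,"y": 0,"z": 0,"spin": 0,"claw": 5}
    - {"x": 0,"y": 0,"z": 0,"spin": 0,"claw": 5}
    - {"x": 0,"y": 0,"z": 0,"spin": 0,"claw": 5}

```text
time_s: 18.25
ee_pos: [0.4802, 0.1163, 0.0384]
eef_rot: [3.141, 0.0, 1.75]
force: [0.2, 0.2, -2.9]
grip_width: 0.0135
grip_force: 60.0
```

Call:
send_rows:
  targets:
    - {"x": 0,"y": 0,"z": -0.003,"spin": 0,"claw": 5}
    - {"x": 0,"y": 0,"z": -0.002,"spin": 0,"claw": 5}
    - {"x": 0,"y": 0,"z": 0,"spin": 0,"claw": 5}
    - {"x": 0,"y": 0,"z": 0,"spin": 0,"claw": 5}

```text
time_s: 18.65
ee_pos: [0.48, 0.1163, 0.0373]
eef_rot: [3.141, 0.0, 1.75]
force: [-3.3, -0.8, 6.2]
grip_width: 0.0136
grip_force: 60.0
```

It's standing on the mat. Release and retreat.

Call:
send_rows:
  targets:
    - {"x": 0,"y": 0,"z": 0.001,"spin": 0,"claw": 14}
    - {"x": 0,"y": 0,"z": 0,"spin": 0,"claw": 20}
    - {"x": 0,"y": 0,"z": 0,"spin": 0,"claw": 40}
    - {"x": 0,"y": 0,"z": 0,"spin": 0,"claw": 50}
    - {"x": 0,"y": 0,"z": 0,"spin": 0,"claw": 50}
    - {"x": 0,"y": 0,"z": 0,"spin": 0,"claw": 50}
    - {"x": 0,"y": 0,"z": 0.05,"spin": 0,"claw": 50}
    - {"x": 0,"y": 0,"z": 0.1,"spin": 0,"claw": 50}
    - {"x": 0,"y": 0,"z": 0.15,"spin": 0,"claw": 50}
    - {"x": 0,"y": 0,"z": 0.2,"spin": 0,"claw": 50}
    - {"x": 0,"y": 0,"z": 0.2,"spin": 0,"claw": 50}
    - {"x": 0,"y": 0,"z": 0.1,"spin": 0,"claw": 50}
    - {"x": -0.1,"y": 0.15,"z": 0,"spin": 0,"claw": 50}
    - {"x": -0.1,"y": 0.2,"z": 0,"spin": 0,"claw": 50}
    - {"x": -0.1,"y": 0.2,"z": 0,"spin": 0,"claw": 50}
    - {"x": -0.1,"y": 0.2,"z": 0,"spin": 0,"claw": 50}
    - {"x": -0.1,"y": 0.2,"z": 0,"spin": 0,"claw": 50}
    - {"x": -0.1,"y": 0.2,"z": 0,"spin": 0,"claw": 50}
    - {"x": -0.1,"y": 0.2,"z": 0,"spin": 0,"claw": 50}
    - {"x": 0,"y": 0,"z": 0,"spin": 0,"claw": 50}

```text
time_s: 20.65
ee_pos: [0.3375, 0.3895, 0.1976]
eef_rot: [3.141, -0.001, 1.755]
force: [1.1, -0.3, 0.5]
grip_width: 0.0499
grip_force: 0.0
```

```bash
python3 - <<'E'
from h import *
t=camera("top");s=camera("side")
o=np.zeros((600,800,3),np.uint8)
o[:225,:400]=cv2.resize(t[195:240,110:190],(400,225),interpolation=cv2.INTER_CUBIC)
o[:600,400:]=cv2.resize(t[145:220,275:325],(400,600),interpolation=cv2.INTER_CUBIC)
o[230:590,:360]=cv2.resize(s[100:160,200:260],(360,360),interpolation=cv2.INTER_CUBIC)
cv2.imwrite("pics/g7.png",o);q=get_obs();print(q["time_s"],q["force"],q["ee_pos"],q["joint_vel"])
E
```

```text
20.75 [-0.18237002 -0.09749054  0.02506141] [0.33944763 0.38649225 0.19744161] [-0.04409799 -0.00870201  0.01256729 -0.00175173 -0.00377347 -0.00999936]
```

View pics/g7.png

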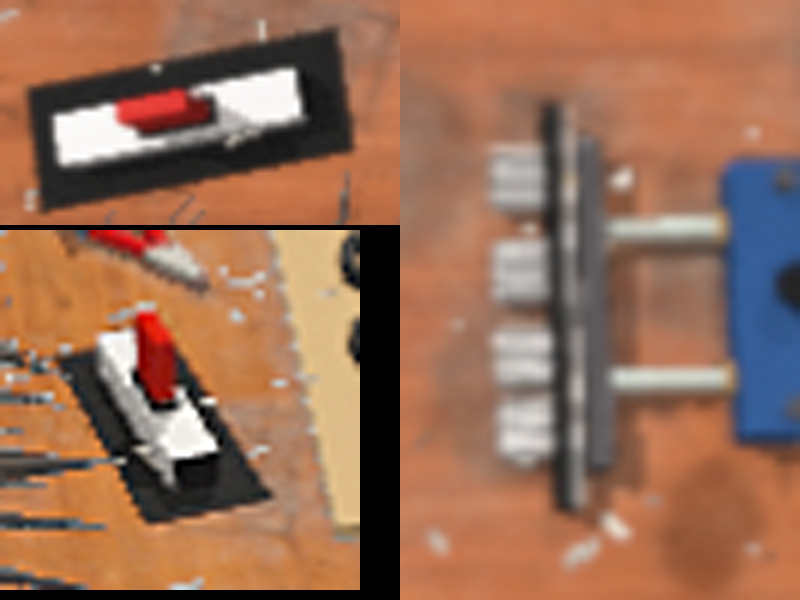

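The straightedge stands upright and fully on its mat (crop (180,118)). The four blocks, at (518,180) down to (527,430), are square and flush along the gauge. I'm handing in.

```bash
python3 -c "
from station import *
print(hand_in())"
```

```text
the job is handed in; nothing more can be done
None
```

The job is handed in: the four blocks stand in a straight row flush at the gauge after a push of about 11–12 N held for roughly 0.8 s, the straightedge is back fully on its mat and released, and I left the reel and tape measure alone (about 21 s used).

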